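# Restock the shelf board

### The job

Restock the grey shelf board: put the cork sanding block midway between the cardboard carton and the blue steel box, its long side running front to back like theirs, the red tin squarely in front of the blue box and the amber jar directly behind the cork block, each leaving a gap of about 3 cm, and the yellow tape roll centred flat on top of the red tin. Front is the side of the board nearest the robot, and everything stands upright on the board. Leave the white tin and the green glue bottle where they are.

Things in the scene. Friction and masses are not known exactly. Their poses are not given: they have to be found in the camera images.
- board: Grey painted steel shelf board lying on the bench with rows of small dark holes near its front and back edges: 320 (x, front to back) by 340 (y) by 20 mm high. Fixed during a run. Origin: centre of its underside on the bench; its top is 20 mm above. Its x axis points from its front edge (nearest the robot) to its back edge, y to its left, and it is turned by up to 9 degrees.
- carton: Brown cardboard carton with a paper-white stripe over its middle, 90 (x) by 70 (y) by 60 mm high, fixed on the board near its left or its right end, squared to the board. Origin: centre of its underside; x points to the back of the board.
- bitbox: Blue painted steel drill-bit box with a small steel latch on its front face, 90 (x) by 70 (y) by 60 mm high, fixed on the board near the end opposite the carton, squared to the board; 210 to 250 mm between the two centres. Origin: centre of its underside; x points to the back of the board.
- block: Loose cork sanding block, 90 (x, long side) by 50 (y) by 35 mm high, about 80 g. Starts flat on the bench beside the board. Origin: centre of its underside, z up.
- red_tin: Loose closed red tin with a flat red lid in a thin steel rim, 56 mm diameter, 50 mm high, about 200 g. Starts upright on the bench beside the board. Origin: centre of its underside, z up.
- tape: Loose rigid yellow tape roll lying flat, 54 mm outer and 32 mm inner diameter, 22 mm high, about 60 g. Starts on the bench beside the board. Origin: centre of its underside, z up.
- jar: Loose amber jar with a paper band and black cap, 46 mm diameter (cap 42 mm, from 50 mm up), 65 mm high, about 150 g. Starts upright on the bench beside the board. Origin: centre of its underside, z up.
- white_tin: White tin, 56 mm diameter, 50 mm high, loose, standing on the board behind the carton or behind the blue box. To be left alone. Origin: centre of its underside.
- glue: Green glue bottle with a white nozzle, 44 mm diameter, 82 mm high, loose, standing on the board behind the carton or behind the blue box, wherever the white tin is not. To be left alone. Origin: centre of its underside.
Not all that is in view belongs to the job. Of the things shaped like the red_tin, the red one is meant.

How it is judged:
By the outcome, as a careful person would: the job done as asked, in the order asked, and still so for the second after the job is handed in, with the robot touching nothing.
It also fails if it takes over 115 s, if anything falls off the work surface, if the arm or the gripper's body presses on something with over 40 N, if the wrist force passes 120 N, or if a joint passes its speed limit or range.

### The arm

A 7-joint arm with a two-finger parallel gripper is mounted at the origin on the work surface. World frame = base frame: x ahead of the robot, y to its left, z up, the work surface at z = 0. Lengths are in m, angles in degrees, forces in N, time in s.
With the tool pointing down it reaches from about 0.425 to 0.875 m from the base axis. Payload 4.7 kg.
Tool frame: the origin (TCP) lies on the centre line of the jaws, within the pads' length; the fingertips stand env.nose_length ahead of it and the grasp point (between the pads) lies 8 mm behind it (env.nose_length is the distance from the TCP to the fingertips, in m); y points along the fingers, z is the direction in which the jaws open and shut, and the axes are right-handed (so a half turn about y gives the same grasp; the last joint's range is limited). The gripper opens to 87 mm and grips with 3 to 60 N. Pads are 19 mm wide; open, the fingers measure 117 mm over their backs; the gripper's body (75 mm by 190 mm) begins 51 mm behind the grasp point.
Start: joints at [-72.187, 18.392, -4.016, 83.108, 1.295, 78.541, -3.26], TCP at [0.19, 0.622, 0.234] pointing down, gripper open.
Joint ranges: [-163.93, 163.93], [-17.29, 119.83], [-79.2, 71.16], [3.27, 140.29], [-89.18, 269.18], [5.43, 117.66], [-154.24, 154.24]. Speed limits (degrees/s): [147.25, 147.25, 180, 180, 180, 180, 180].

### API

Orientations are given as [roll, pitch, yaw] about the fixed x, y, z axes, in that order (R = Rz(yaw) Ry(pitch) Rx(roll)).
In Python, from cell import env, read_camera, camera_info, job, models gives the robot as it stands.
- The arm moves only by the tool move_arm, never from a script. Its argument "moves" is a list of rows, each a list of 6 numbers: the shift along the tool's x, y, z in mm, then the turn, a rotation vector about the tool's x, y, z in degrees. In form: [[x, y, z, ax, ay, az], ...]. A call has 1 to 20 rows; each row is the pose to reach, as a shift and turn from the pose commanded when the call began, along the tool's axes at that moment; what a row does not reach only later rows make up. A row lasts 1/12 s, in which the tool goes at most 41.7 mm and 7.16 degrees, less where a joint would pass 70% of its speed; a pose out of reach is approached as far as the arm can. A call with a gripper value outside its range is refused whole. "claw" is the finger opening in mm, from 0 to 87, set as the call begins (left out, the last holds). The fingers move at their own pace and stop on an object; "newtons" is the grip in N (left out, the last holds). Time passes only in rows, so rows that repeat a pose let the fingers close. It gives the time, the measured TCP pose, the force and the opening at its end, in the units of the state.
- env.get_obs(): the state, without advancing time (a new reading comes with each control period).
- read_camera(name): name is "scene" or "top" or "wrist"; returns (picture, depth): 420x560x3 uint8, red, green, blue; 420x560 float32, m along the optical axis (not along the pixel's ray), 0 where there is no reading.
- camera_info(name): a dict with "fx", "fy", "cx", "cy" (pixels), "R" (3x3) and "t" (3): a world point X has camera coordinates R X + t. Camera axes: x right, y down, z forward; pixel columns grow to the right and rows downward; lengths in m; the calibration is good to about 2 mm. A picture is of the moment at which its call begins: read the wrist's pose just before it. camera_info takes no time and is no camera call; for the wrist camera it gives the pose at the moment of the call.
- job.sign_off(): hands the job in, once; it reports no verdict.
Trained networks look in the newest picture that a camera, given by its name, has taken for a name from the list of things; names that differ only in an ending like _2 or _b are one class to them, and where a whole thing is asked for, a point or a joint stands for the part that bears it (a point fixed in the world has none). Each returns a list of dicts, best first, with "score" (0 to 1); they miss things now and then, are a little off and sometimes report something else, mostly with a low value. They report only what shows in the picture. A call takes as long as a camera call. They do not tell look-alikes from the thing itself.
- models.spot_in(target, camera): "point" ([x, y, z] in m, in world coordinates, good to about 4 mm: the middle of the surface that is visible of it).
- models.cut_out(target, camera): "mask" (420x560 bool, what is visible of it).
The state is a dict: "time_s": time; "qpos": joint angles; "joint_velocities": joint speeds; "effort": joint torques, N m; "tool_pos": TCP position; "tool_rot": TCP orientation; "force": force on the tool from outside, world axes, zero at the start; "wrist_torque": the same for the moment, N m; "grip_width": finger opening in m.
Only numpy, scipy, OpenCV 4.12 (cv2) and the standard library are available. Lean on these libraries where they do the work, as an engineer would, in place of code of your own. Each camera call takes 0.05 s, during which the arm holds its last target.

## Working session

There is one attempt and no reset: what is moved stays moved. The work goes in short steps, Python scripts to look and compute and a tool call to move; the robot and the scene stay as the last step left them, time stands still between calls to the robot, and variables do not carry over. Pictures are saved under pics/ and viewed, and the job is handed in when it is done.

Besides the shell and the picture viewer there is one more tool, called by a JSON object that holds its "name" and its "arguments", one argument or row to a line. move_arm: Moves the arm, as the interface text tells. Its arguments: {"type":"object","properties":{"moves":{"type":"array","items":{"type":"array","items":{"type":"number"}}},"claw":{"type":"number"},"newtons":{"type":"number"}},"required":["moves"]}

```bash
ls; mkdir -p pics; python3 - <<'E'
from cell import env, read_camera, camera_info, job, models
import cv2,numpy as np
print(env.get_obs(), env.nose_length)
for n in ("scene","top"):
    p,d=read_camera(n); cv2.imwrite(f"pics/{n}0.png",p[:,:,::-1]); np.save(f"{n}0.npy",d)
    print(n,camera_info(n))
E
```

```text
pics
{'time_s': 0.0, 'qpos': array([-72.18746584,  18.4388708 ,  -4.01691125,  83.17729276,
         1.29508399,  78.54053346,  -3.25984795]), 'joint_velocities': array([ 0.05554107, -0.01852067,  0.05967179,  0.00802889,  0.0512365 ,
        0.04490911,  0.00885862]), 'effort': array([ 2.49909465e-05, -4.91291821e+01, -4.04321887e-01, -3.12515116e+01,
       -6.40980061e-02,  4.40289569e-02,  1.86002562e-04]), 'tool_pos': array([0.18996539, 0.62104471, 0.23244288]), 'tool_rot': array([-9.01114392e+01, -5.52211740e-03, -1.70012480e+01]), 'force': array([ 0.38050924, -0.35614783, -0.26430502]), 'wrist_torque': array([ 0.02374366, -0.00618241,  0.00412944]), 'grip_width': 0.08700866210127524} 0.011
scene {'fx': 396.88058090418014, 'fy': 396.88058090418014, 'cx': 277.61943341548016, 'cy': 204.86985794360322, 'R': array([[-0.74073701,  0.67144122, -0.02180307],
       [ 0.37154784,  0.38242212, -0.84599381],
       [-0.55969714, -0.63475981, -0.53274675]]), 't': array([ 0.36776809, -0.15681498,  1.29843676])}
top {'fx': 413.8798257169942, 'fy': 413.8798257169942, 'cx': 287.1950053808431, 'cy': 213.2844165251149, 'R': array([[ 0.01347844, -0.9998406 , -0.01170965],
       [-0.99776974, -0.01268303, -0.0655338 ],
       [ 0.06537483,  0.01256683, -0.99778164]]), 't': array([-0.00527827,  0.50633443,  0.8560009 ])}
```

View pics/scene0.png

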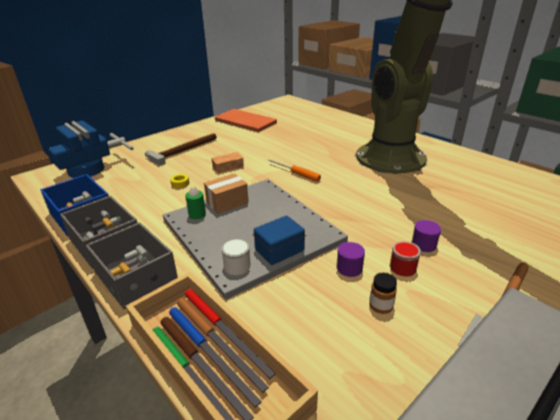

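View pics/top0.png

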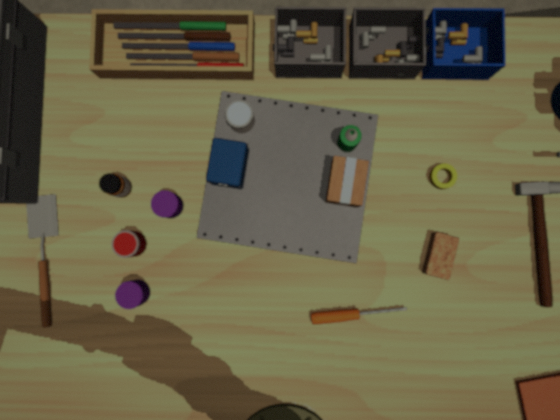

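The top view (up = +x, left = +y) shows the board at about (290,175) px, with the blue box at (227,162) and the carton at (348,180). The white tin is at (239,114) and the glue at (349,137). The red tin is at (126,243) between two purple look-alikes, with the jar at (112,184), the tape at (443,176) and the cork at (441,255).

```bash
cat > h.py <<'E'
from cell import env, read_camera, camera_info, job, models
import cv2,numpy as np
def cloud(n,d):
    c=camera_info(n); v,u=np.mgrid[:d.shape[0],:d.shape[1]]
    P=np.stack([(u-c['cx'])/c['fx']*d,(v-c['cy'])/c['fy']*d,d],-1)
    return (P-c['t'])@c['R']
def rect(P):
    (c,s,a)=cv2.minAreaRect((P[:,:2]*1000).astype(np.float32)); return np.round(c,1),np.round(s,1),round(a,2)
def circ(P):
    c,r=cv2.minEnclosingCircle((P[:,:2]*1000).astype(np.float32)); return np.round(c,1),round(r,1)
E
python3 - <<'E'
from h import *
p,d=read_camera("top"); W=cloud("top",d)
tops=dict(board=.02,carton=.08,bitbox=.08,block=.035,red_tin=.05,tape=.022,jar=.065,white_tin=.07,glue=None)
for k,h in tops.items():
    for r in models.cut_out(k,"top"):
        if r['score']<.3: continue
        m=r['mask']&(d>0); P=W[m]; z=P[:,2]
        s=f"{k} sc={r['score']:.2f} n={m.sum()} z5/50/95={np.percentile(z,[5,50,95]).round(4)}"
        if h:
            q=P[abs(z-np.percentile(z,90))<.005] if k!='board' else P[abs(z-.02)<.006]
            if len(q)>5: print(s,'med',(q.mean(0)*1000).round(1), 'rect',rect(q),'circ',circ(q), 'rgb',p[m].mean(0).round())
        else: print(s,P.mean(0))
E
```

```text
board sc=0.84 n=19073 z5/50/95=[0.0171 0.0196 0.0221] med [5.753e+02 4.000e-01 1.960e+01] rect (array([586.6,   0.8]), array([340.2, 320.4]), 81.73) circ (array([587.8,   1.4]), 230.4) rgb [99. 95. 88.]
carton sc=0.79 n=1783 z5/50/95=[0.0508 0.0795 0.0821] med [ 568.5 -117.5   79.8] rect (array([ 569.4, -118.1]), array([69.9, 90.8]), 81.73) circ (array([ 568.4, -117.5]), 54.6) rgb [119.  99.  77.]
carton sc=0.55 n=18652 z5/50/95=[0.0171 0.0196 0.0221] med [575.3   1.   19.7] rect (array([586.3,   1. ]), array([340.1, 319.6]), 81.88) circ (array([586.4,   1.5]), 228.3) rgb [99. 95. 88.]
block sc=0.55 n=1291 z5/50/95=[0.0065 0.0339 0.0366] med [ 422.3 -317.1   34.4] rect (array([ 422.5, -317.9]), array([50.3, 89.8]), 76.22) circ (array([ 423. , -316.1]), 49.0) rgb [112.  85.  55.]
red_tin sc=0.97 n=750 z5/50/95=[0.0077 0.0496 0.0524] med [520.7 251.7  50.2] rect (array([520.3, 251.6]), array([54.2, 54.9]), 28.1) circ (array([520.9, 252.1]), 28.4) rgb [77. 41. 80.]
red_tin sc=0.83 n=814 z5/50/95=[0.008  0.0494 0.0524] med [438.  328.5  50.2] rect (array([438.6, 328.6]), array([54.7, 56.
[... 407 characters left out ...]
, 100.1]), 28.0) rgb [111. 113. 108.]
tape sc=0.86 n=498 z5/50/95=[-0.0005  0.0203  0.0237] med [ 589.5 -327.6   21.4] rect (array([ 589.7, -327.3]), array([51.9, 52.5]), 57.38) circ (array([ 589.3, -327.8]), 27.1) rgb [108. 108.  45.]
jar sc=0.61 n=645 z5/50/95=[0.0034 0.0621 0.0666] med [559.5 359.8  64.7] rect (array([559.9, 359.9]), array([40.6, 40.7]), 54.08) circ (array([559.4, 360.7]), 21.5) rgb [44. 37. 27.]
white_tin sc=0.63 n=735 z5/50/95=[0.034  0.0697 0.0724] med [702.4 100.1  70.2] rect (array([703.2,  99.6]), array([55.4, 51. ]), 1.79) circ (array([702.8, 100.1]), 28.2) rgb [111. 112. 108.]
glue sc=0.71 n=521 z5/50/95=[0.0306 0.0811 0.0964] [ 0.65354664 -0.12002847  0.07454179]
```

```bash
python3 - <<'E'
from h import *
p,d=read_camera("top"); W=cloud("top",d)
def box(z0,x,y,t=.006):
    m=(d>0)&(abs(W[...,2]-z0)<t)&(W[...,0]>x[0])&(W[...,0]<x[1])&(W[...,1]>y[0])&(W[...,1]<y[1]); return W[m]
q=box(.08,(.5,.665),(.05,.2)); print('bit',len(q),rect(q),q.mean(0))
q=box(.08,(.5,.625),(-.2,-.06)); print('cart',len(q),rect(q),q.mean(0))
q=box(.09,(.60,.72),(-.2,-.06),.02); print('glue',len(q),circ(q))
a=np.radians(-8.27); ex=np.array([np.cos(a),np.sin(a)]); ey=np.array([-ex[1],ex[0]])
B=np.array([586.6,.8])
for n,P in dict(carton=(569.4,-118.1),white=(702.8,100.1)).items():
    P=np.array(P)-B; print(n,P@ex,P@ey)
E
```

```text
bit 1557 (array([604. , 123.4]), array([69.9, 90.3]), 81.7) [0.60314813 0.12281399 0.0793622 ]
cart 1631 (array([ 569. , -118.2]), array([70.3, 90.6]), 81.6) [ 0.5685915  -0.11785212  0.07967887]
glue 644 (array([ 632.4, -122.5]), 46.5)
carton 0.08120483974310828 -120.1376019644724
white 100.70854384566148 114.98138630442087
```

```bash
cat > g.py <<'E'
import sys,json
from h import *
from scipy.spatial.transform import Rotation as Ro
o=env.get_obs(); p=o['tool_pos']*1000
R=Ro.from_euler('xyz',o['tool_rot'],degrees=True)
print('t',round(o['time_s'],2),'pos',p.round(1),'rot',o['tool_rot'].round(2),'F',o['force'].round(1),'w',round(o['grip_width']*1000,1))
prev=np.zeros(3)
for a in sys.argv[1:]:
    x,y,z,yaw=map(float,a.split(','))
    T=Ro.from_euler('xyz',[-90,0,yaw],degrees=True)
    s=R.inv().apply(np.array([x,y,z])-p); w=(R.inv()*T).as_rotvec(degrees=True)
    print(a,s.round(1).tolist(),w.round(1).tolist(),'rows',round(np.linalg.norm(s-prev)/41.7,1)); prev=s
E
python3 g.py 450,250,230,-12 560,-60,220,-13 422.5,-318,150,-13.8 422.5,-318,60,-13.8
```

```text
t 0.65 pos [190.1 621.6 233.6] rot [-90.  -0. -17.] F [-0.  -0.5  0.6] w 86.7
450,250,230,-12 [357.2, 3.6, -279.3] [-0.0, -5.0, 0.0] rows 10.9
560,-60,220,-13 [553.0, 13.6, -543.6] [-0.0, -4.0, 0.0] rows 7.9
422.5,-318,150,-13.8 [497.0, 83.6, -830.6] [-0.0, -3.2, 0.0] rows 7.2
422.5,-318,60,-13.8 [497.0, 173.6, -830.6] [-0.0, -3.2, 0.0] rows 2.2
```

{"name": "move_arm", "arguments": {
  "moves": [
    [357, 4, -279, 0, -5, 0],
    [357, 4, -279, 0, -5, 0],
    [357, 4, -279, 0, -5, 0],
    [357, 4, -279, 0, -5, 0],
    [357, 4, -279, 0, -5, 0],
    [357, 4, -279, 0, -5, 0],
    [357, 4, -279, 0, -5, 0],
    [357, 4, -279, 0, -5, 0],
    [357, 4, -279, 0, -5, 0],
    [357, 4, -279, 0, -5, 0],
    [553, 14, -544, 0, -4, 0],
    [553, 14, -544, 0, -4, 0],
    [553, 14, -544, 0, -4, 0],
    [553, 14, -544, 0, -4, 0],
    [553, 14, -544, 0, -4, 0],
    [553, 14, -544, 0, -4, 0],
    [553, 14, -544, 0, -4, 0],
    [553, 14, -544, 0, -4, 0],
    [553, 14, -544, 0, -4, 0],
    [553, 14, -544, 0, -4, 0]
  ],
  "claw": 87,
  "newtons": 25
}}

```text
time_s: 2.32
tool_pos: [0.5607, -0.0693, 0.2199]
tool_rot: [-90.3, -0.2, -13.6]
force: [0.4, 0.4, -0.5]
grip_width: 0.0873
```

```bash
python3 g.py 422.5,-318,130,-13.8
```

```text
t 2.32 pos [560.7 -69.3 219.9] rot [-90.25  -0.16 -13.62] F [ 0.4  0.4 -0.5] w 87.3
422.5,-318,130,-13.8 [-76.0, 90.9, -273.8] [0.3, 0.2, 0.2] rows 7.2
```

{"name": "move_arm", "arguments": {
  "moves": [
    [-76, 91, -265, 0, 0, 0],
    [-76, 91, -265, 0, 0, 0],
    [-76, 91, -265, 0, 0, 0],
    [-76, 91, -265, 0, 0, 0],
    [-76, 91, -265, 0, 0, 0],
    [-76, 91, -265, 0, 0, 0],
    [-76, 91, -265, 0, 0, 0],
    [-76, 91, -265, 0, 0, 0],
    [-76, 91, -265, 0, 0, 0],
    [-76, 91, -265, 0, 0, 0],
    [-76, 91, -265, 0, 0, 0],
    [-76, 91, -265, 0, 0, 0]
  ]
}}

```text
time_s: 3.32
tool_pos: [0.4276, -0.3, 0.1289]
tool_rot: [-90.0, -0.1, -12.8]
force: [-0.5, -0.5, -1.0]
grip_width: 0.087
```

```bash
python3 g.py 422.5,-318,16,-13.8;python3 - <<'E'
from h import *
p,d=read_camera("wrist"); cv2.imwrite("pics/w1.png",p[:,:,::-1]); W=cloud("wrist",d)
for r in models.cut_out("block","wrist")[:2]:
    q=W[r['mask']&(d>0)]; q=q[abs(q[:,2]-.035)<.006]; print(r['score'],rect(q),q.mean(0))
E
```

```text
t 3.32 pos [ 427.6 -300.   128.9] rot [-8.998e+01 -5.000e-02 -1.282e+01] F [-0.5 -0.5 -1. ] w 87.0
422.5,-318,16,-13.8 [-1.1, 112.9, -18.7] [-0.0, 1.0, 0.1] rows 2.7
0.75 (array([ 421.1, -317.8]), array([49.8, 88.6]), 75.82) [ 0.41851624 -0.31680495  0.03579069]
```

View pics/w1.png

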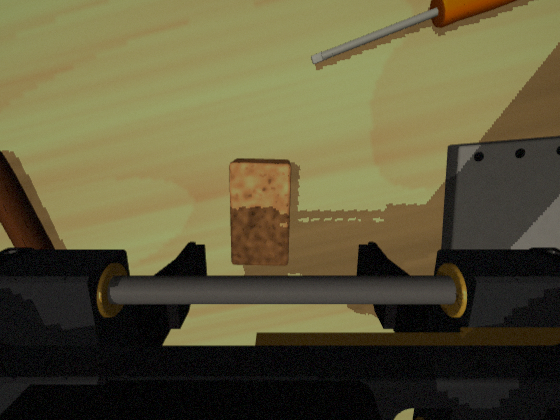

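The wrist view shows the cork block at (260,212) px between the jaws. Its fit agrees with the top view to within 1.5 mm, so I'll descend and grip.

{"name": "move_arm", "arguments": {
  "moves": [
    [-2, 0, -19, 0, 1.1, 0],
    [-2, 0, -19, 0, 1.1, 0],
    [-2, 40, -19, 0, 1.1, 0],
    [-2, 80, -19, 0, 1.1, 0],
    [-2, 105, -19, 0, 1.1, 0],
    [-2, 113, -19, 0, 1.1, 0],
    [-2, 113, -19, 0, 1.1, 0],
    [-2, 113, -19, 0, 1.1, 0],
    [-2, 113, -19, 0, 1.1, 0]
  ]
}}

```text
time_s: 4.17
tool_pos: [0.4214, -0.3202, 0.0173]
tool_rot: [-90.0, -0.2, -14.1]
force: [-0.0, -0.9, -0.0]
grip_width: 0.0872
```

```bash
python3 g.py 421.8,-318,16,-13.9
```

```text
t 4.17 pos [ 421.4 -320.2   17.3] rot [-90.03  -0.18 -14.09] F [-0.  -0.9 -0. ] w 87.2
421.8,-318,16,-13.9 [-0.2, 1.3, 2.3] [0.0, -0.2, 0.2] rows 0.1
```

{"name": "move_arm", "arguments": {
  "moves": [
    [0, 1, 2, 0, 0, 0],
    [0, 1, 2, 0, 0, 0],
    [0, 1, 2, 0, 0, 0],
    [0, 1, 2, 0, 0, 0],
    [0, 1, 2, 0, 0, 0],
    [0, 1, 2, 0, 0, 0],
    [0, 1, 2, 0, 0, 0],
    [0, 1, 2, 0, 0, 0]
  ],
  "claw": 40,
  "newtons": 20
}}

```text
time_s: 4.83
tool_pos: [0.4205, -0.3176, 0.0146]
tool_rot: [-90.0, -0.0, -14.1]
force: [-0.3, 0.2, 1.2]
grip_width: 0.0499
```

```bash
python3 g.py 421,-318,170,-13.9 586.6,2.6,170,-8.3
```

```text
t 4.83 pos [ 420.5 -317.6   14.6] rot [-89.99  -0.   -14.11] F [-0.3  0.2  1.2] w 49.9
421,-318,170,-13.9 [0.6, -155.4, -0.3] [-0.0, -0.2, 0.0] rows 3.7
586.6,2.6,170,-8.3 [83.1, -155.4, 351.0] [-0.0, -5.8, 0.0] rows 8.7
```

{"name": "move_arm", "arguments": {
  "moves": [
    [0, -30, 0, 0, 0, 0],
    [0, -70, 0, 0, 0, 0],
    [0, -110, 0, 0, 0, 0],
    [0, -155, 0, 0, 0, 0],
    [10, -155, 40, 0, -2, 0],
    [20, -155, 80, 0, -4, 0],
    [29, -155, 120, 0, -5.8, 0],
    [38, -155, 160, 0, -5.8, 0],
    [47, -155, 200, 0, -5.8, 0],
    [57, -155, 240, 0, -5.8, 0],
    [66, -155, 280, 0, -5.8, 0],
    [75, -155, 315, 0, -5.8, 0],
    [81, -155, 340, 0, -5.8, 0],
    [83, -155, 351, 0, -5.8, 0],
    [83, -155, 351, 0, -5.8, 0],
    [83, -155, 351, 0, -5.8, 0],
    [83, -155, 351, 0, -5.8, 0],
    [83, -155, 351, 0, -5.8, 0]
  ]
}}

```text
time_s: 6.33
tool_pos: [0.5858, -0.0002, 0.1697]
tool_rot: [-90.0, 0.0, -8.5]
force: [-0.4, -0.3, -0.3]
grip_width: 0.0497
```

```bash
python3 g.py 585.4,2.6,55,-8.3 585.4,2.6,36,-8.3; python3 - <<'E'
from h import *
p,d=read_camera("top"); cv2.imwrite("pics/t1.png",p[:,:,::-1])
E
```

```text
t 6.33 pos [ 5.858e+02 -2.000e-01  1.697e+02] rot [-90.03   0.    -8.52] F [-0.4 -0.3 -0.3] w 49.7
585.4,2.6,55,-8.3 [-0.8, 114.7, 2.7] [0.0, -0.2, -0.0] rows 2.8
585.4,2.6,36,-8.3 [-0.8, 133.7, 2.8] [0.0, -0.2, -0.0] rows 0.5
```

View pics/t1.png

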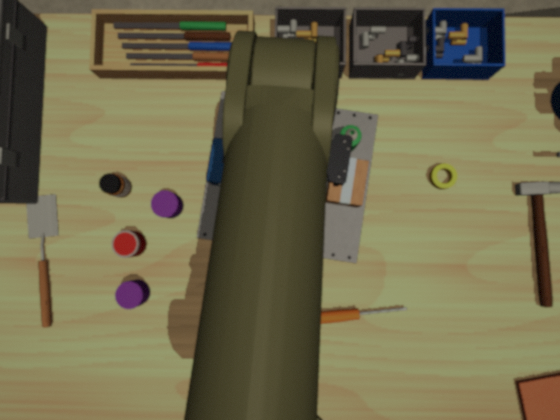

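The arm hides the board centre at (280,170) px and nothing is touching it. I'll lower the block.

{"name": "move_arm", "arguments": {
  "moves": [
    [-1, 40, 3, 0, -0.2, 0],
    [-1, 80, 3, 0, -0.2, 0],
    [-1, 105, 3, 0, -0.2, 0],
    [-1, 120, 3, 0, -0.2, 0],
    [-1, 128, 3, 0, -0.2, 0],
    [-1, 132, 3, 0, -0.2, 0],
    [-1, 132, 3, 0, -0.2, 0],
    [-1, 132, 3, 0, -0.2, 0],
    [-1, 132, 3, 0, -0.2, 0],
    [-1, 132, 3, 0, -0.2, 0]
  ]
}}

```text
time_s: 7.22
tool_pos: [0.587, 0.0058, 0.0389]
tool_rot: [-89.9, -0.1, -8.1]
force: [0.1, -0.7, -0.6]
grip_width: 0.0498
```

```bash
python3 g.py 585.4,2.6,35,-8.3; python3 - <<'E'
from h import *
p,d=read_camera("wrist"); cv2.imwrite("pics/w2.png",p[:,:,::-1]); W=cloud("wrist",d)
for r in models.cut_out("block","wrist")[:2]:
    q=W[r['mask']&(d>0)]; print(np.percentile(q[:,2],[5,50,95])); q=q[abs(q[:,2]-.055)<.006]; print(r['score'],rect(q),q.mean(0))
E
```

```text
t 7.22 pos [587.    5.8  38.9] rot [-89.95  -0.14  -8.11] F [ 0.1 -0.7 -0.6] w 49.8
585.4,2.6,35,-8.3 [-1.1, 3.9, -3.4] [-0.1, 0.2, 0.1] rows 0.1
[0.042011   0.05984055 0.0608985 ]
0.85 (array([577.5,   6.9]), array([51. , 68.9]), 81.6) [0.57043496 0.00823927 0.0595732 ]
```

View pics/w2.png

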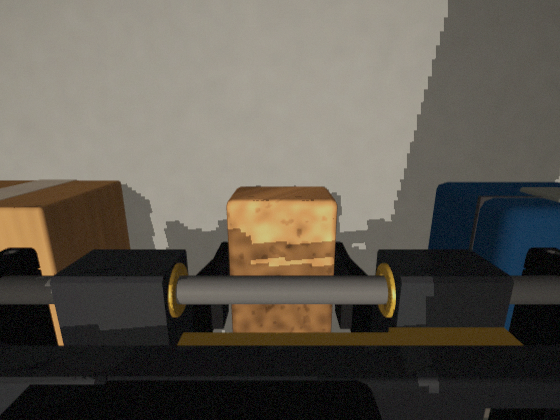

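```bash
cat > g.py <<'E'
import sys
from h import *
from scipy.spatial.transform import Rotation as Ro
L=[]
for i in range(6):
    read_camera("top"); o=env.get_obs(); L.append(np.r_[o['tool_pos']*1000,o['tool_rot']])
L=np.array(L); m=L.mean(0); p=m[:3]
R=Ro.from_euler('xyz',m[3:],degrees=True)
print('t',round(o['time_s'],2),'pos',p.round(1),'sd',L.std(0).round(2),'rot',m[3:].round(2),'F',o['force'].round(1),'w',round(o['grip_width']*1000,1))
for a in sys.argv[1:]:
    x,y,z,yaw=map(float,a.split(','))
    T=Ro.from_euler('xyz',[-90,0,yaw],degrees=True)
    s=R.inv().apply(np.array([x,y,z])-p); w=(R.inv()*T).as_rotvec(degrees=True)
    print(a,s.round(1).tolist(),w.round(1).tolist())
E
python3 g.py 585.4,2.6,35,-8.3
```

```text
t 7.62 pos [586.1   5.8  37.9] sd [0.15 0.02 0.22 0.01 0.02 0.  ] rot [-8.998e+01 -3.000e-02 -8.100e+00] F [ 0.8 -0.5 -0.7] w 50.1
585.4,2.6,35,-8.3 [-0.3, 2.9, -3.3] [-0.0, 0.2, 0.0]
```

{"name": "move_arm", "arguments": {
  "moves": [
    [0, 1, -3, 0, 0.2, 0],
    [0, 2, -3, 0, 0.2, 0],
    [0, 2.5, -3, 0, 0.2, 0],
    [0, 2.5, -3, 0, 0.2, 0],
    [0, 2.5, -3, 0, 0.2, 0],
    [0, 2.5, -3, 0, 0.2, 0],
    [0, 2.5, -3, 0, 0.2, 0],
    [0, 2.5, -3, 0, 0.2, 0]
  ]
}}

```text
time_s: 8.28
tool_pos: [0.5855, 0.0028, 0.0351]
tool_rot: [-90.0, -0.0, -8.3]
force: [0.6, -0.1, -1.2]
grip_width: 0.0496
```

```bash
python3 g.py 585.4,2.6,35,-8.3
```

```text
t 8.58 pos [585.5   2.8  35.1] sd [0.01 0.01 0.01 0.   0.   0.  ] rot [-8.999e+01 -1.000e-02 -8.300e+00] F [-0.4 -0.1 -1.1] w 50.0
585.4,2.6,35,-8.3 [-0.1, 0.1, -0.2] [-0.0, -0.0, 0.0]
```

{"name": "move_arm", "arguments": {
  "moves": [
    [0, 0.7, 0, 0, 0, 0],
    [0, 0.7, 0, 0, 0, 0],
    [0, 0.7, 0, 0, 0, 0],
    [0, 0.7, 0, 0, 0, 0]
  ]
}}

```text
time_s: 8.92
tool_pos: [0.5857, 0.0028, 0.0346]
tool_rot: [-90.0, -0.0, -8.3]
force: [-0.4, -1.2, 1.8]
grip_width: 0.0498
```

{"name": "move_arm", "arguments": {
  "moves": [
    [0, 0, 0, 0, 0, 0],
    [0, 0, 0, 0, 0, 0],
    [0, 0, 0, 0, 0, 0],
    [0, 0, 0, 0, 0, 0],
    [0, -20, 0, 0, 0, 0],
    [0, -50, 0, 0, 0, 0],
    [0, -90, 0, 0, 0, 0],
    [0, -130, 0, 0, 0, 0],
    [0, -165, 0, 0, 0, 0],
    [0, -165, 0, 0, 0, 0],
    [0, -165, 0, 0, 0, 0],
    [0, -165, 0, 0, 0, 0]
  ],
  "claw": 70
}}

```text
time_s: 9.92
tool_pos: [0.5851, 0.0029, 0.1988]
tool_rot: [-90.0, 0.0, -8.3]
force: [-0.2, 0.1, -0.6]
grip_width: 0.0697
```

```bash
python3 g.py 440,320,200,-8.3 438,328.6,130,-8.3;python3 - <<'E'
from h import *
p,d=read_camera("wrist"); cv2.imwrite("pics/w3.png",p[:,:,::-1]); W=cloud("wrist",d)
for r in models.cut_out("block","wrist")[:2]:
    q=W[r['mask']&(d>0)]; print(np.percentile(q[:,2],[5,50,95])); q=q[abs(q[:,2]-.055)<.006]; print(r['score'],rect(q),q.mean(0))
E
```

```text
t 10.22 pos [584.6   2.8 197.7] sd [0.18 0.06 0.24 0.01 0.02 0.  ] rot [-90.05   0.15  -8.3 ] F [ 0.3 -0.5 -0.2] w 69.9
440,320,200,-8.3 [-188.9, -2.0, 293.0] [0.0, -0.0, -0.2]
438,328.6,130,-8.3 [-191.9, 68.0, 301.3] [0.0, -0.0, -0.2]
[0.05373329 0.05607368 0.05725288]
0.78 (array([587. ,   2.5]), array([49.9, 89.1]), 81.66) [0.58469761 0.00277224 0.05601794]
```

View pics/w3.png

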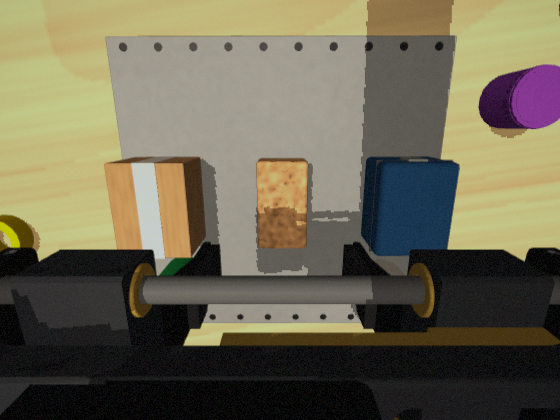

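The block sits at (282,203) px midway between the carton and the blue box. It measures (587, 2.5) mm and is square to the board. Next is the red tin.

{"name": "move_arm", "arguments": {
  "moves": [
    [-19, -2, 30, 0, 0, 0],
    [-38, -2, 60, 0, 0, 0],
    [-57, -2, 90, 0, 0, 0],
    [-76, -2, 120, 0, 0, 0],
    [-96, -2, 150, 0, 0, 0],
    [-115, -2, 180, 0, 0, 0],
    [-134, -2, 210, 0, 0, 0],
    [-153, -2, 240, 0, 0, 0],
    [-170, -2, 265, 0, 0, 0],
    [-182, 10, 285, 0, 0, 0],
    [-188, 30, 297, 0, 0, 0],
    [-192, 55, 301, 0, 0, 0],
    [-192, 68, 301, 0, 0, 0],
    [-192, 68, 301, 0, 0, 0],
    [-192, 68, 301, 0, 0, 0],
    [-192, 68, 301, 0, 0, 0],
    [-192, 68, 301, 0, 0, 0],
    [-192, 68, 301, 0, 0, 0]
  ],
  "claw": 87
}}

```text
time_s: 11.82
tool_pos: [0.4399, 0.3286, 0.1327]
tool_rot: [-89.9, -0.1, -8.3]
force: [-0.4, 0.0, 0.1]
grip_width: 0.0872
```

```bash
python3 - <<'E'
from h import *
p,d=read_camera("wrist"); cv2.imwrite("pics/w4.png",p[:,:,::-1]); W=cloud("wrist",d)
for r in models.cut_out("red_tin","wrist")[:3]:
    q=W[r['mask']&(d>0)]; rgb=p[r['mask']].mean(0); q=q[abs(q[:,2]-.05)<.006]; print(r['score'],circ(q),rect(q),q.mean(0),rgb)
E
python3 g.py 438,328.6,18,-8.3
```

```text
0.96 (array([334.4, 318.7]), 28.2) (array([334.3, 318.6]), array([55.6, 54.8]), 81.55) [0.33391647 0.31905104 0.05123194] [110.83764751  57.29805862 117.44004568]
0.81 (array([521.9, 254.3]), 28.2) (array([524.5, 253.9]), array([53.2, 43. ]), 80.1) [0.52307046 0.25527517 0.05130346] [112.21481481  47.55185185 121.3600823 ]
0.62 (array([436.5, 330.2]), 28.1) (array([436.1, 330.5]), array([55.3, 54.8]), 28.51) [0.43527239 0.33042431 0.0511468 ] [108.71029412  32.76151961  25.32892157]
t 12.22 pos [439.2 328.4 131.7] sd [0.14 0.04 0.22 0.02 0.01 0.01] rot [-8.997e+01 -2.000e-02 -8.310e+00] F [-0.2 -0.  -0.1] w 86.8
438,328.6,18,-8.3 [-1.2, 113.7, -0.0] [-0.0, -0.0, 0.0]
```

View pics/w4.png

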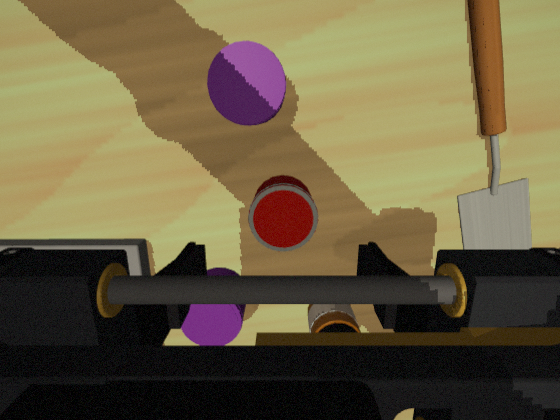

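The red tin is at (284,216) px, centred between the jaws and clear of both purple tins at (247,83) and (212,307). I'll descend and grip.

{"name": "move_arm", "arguments": {
  "moves": [
    [-2, 40, 1, 0, 0, 0],
    [-2, 75, 1, 0, 0, 0],
    [-2, 100, 1, 0, 0, 0],
    [-2, 113, 1, 0, 0, 0],
    [-2, 113, 1, 0, 0, 0],
    [-2, 113, 1, 0, 0, 0],
    [-2, 113, 1, 0, 0, 0],
    [-2, 113, 1, 0, 0, 0]
  ]
}}

```text
time_s: 12.88
tool_pos: [0.4383, 0.3305, 0.02]
tool_rot: [-89.9, -0.1, -8.3]
force: [0.3, 0.2, 0.2]
grip_width: 0.0869
```

{"name": "move_arm", "arguments": {
  "moves": [
    [0, 0, 0, 0, 0, 0],
    [0, 0, 0, 0, 0, 0],
    [0, 0, 0, 0, 0, 0],
    [0, 0, 0, 0, 0, 0],
    [0, 0, 0, 0, 0, 0],
    [0, 0, 0, 0, 0, 0],
    [0, 0, 0, 0, 0, 0]
  ],
  "claw": 46,
  "newtons": 25
}}

```text
time_s: 13.47
tool_pos: [0.4372, 0.3298, 0.0185]
tool_rot: [-90.0, -0.0, -8.3]
force: [0.2, 0.7, 0.5]
grip_width: 0.0552
```

```bash
python3 g.py 437,329,140,-8.3 502,138.2,140,-8.3 502,138.2,60,-8.3
```

```text
t 13.77 pos [437.2 329.8  18.5] sd [0.02 0.01 0.01 0.   0.   0.  ] rot [-8.998e+01 -1.000e-02 -8.300e+00] F [-1.1  0.   0.8] w 55.8
437,329,140,-8.3 [-0.1, -121.5, -0.7] [-0.0, -0.0, 0.0]
502,138.2,140,-8.3 [91.8, -121.6, -180.2] [-0.0, -0.0, 0.0]
502,138.2,60,-8.3 [91.8, -41.6, -180.2] [-0.0, -0.0, 0.0]
```

{"name": "move_arm", "arguments": {
  "moves": [
    [0, -30, 0, 0, 0, 0],
    [0, -70, 0, 0, 0, 0],
    [0, -110, 0, 0, 0, 0],
    [8, -121, -15, 0, 0, 0],
    [24, -121, -45, 0, 0, 0],
    [40, -121, -78, 0, 0, 0],
    [57, -121, -110, 0, 0, 0],
    [73, -121, -142, 0, 0, 0],
    [86, -121, -168, 0, 0, 0],
    [92, -121, -180, 0, 0, 0],
    [92, -100, -180, 0, 0, 0],
    [92, -70, -180, 0, 0, 0],
    [92, -50, -180, 0, 0, 0],
    [92, -40, -180, 0, 0, 0],
    [92, -35, -180, 0, 0, 0],
    [92, -35, -180, 0, 0, 0],
    [92, -35, -180, 0, 0, 0],
    [92, -35, -180, 0, 0, 0]
  ]
}}

```text
time_s: 15.27
tool_pos: [0.5033, 0.1387, 0.0547]
tool_rot: [-89.9, -0.1, -8.3]
force: [-0.2, 0.1, -2.4]
grip_width: 0.0557
```

```bash
python3 g.py 502.1,138.2,38.5,-8.3; python3 - <<'E'
from h import *
p,d=read_camera("wrist"); cv2.imwrite("pics/w5.png",p[:,:,::-1]); W=cloud("wrist",d)
for r in models.cut_out("red_tin","wrist")[:3]:
    q=W[r['mask']&(d>0)]; rgb=p[r['mask']].mean(0); z=np.percentile(q[:,2],90);q=q[abs(q[:,2]-z)<.006]; print(r['score'],z,circ(q),rect(q),q.mean(0),rgb)
E
```

```text
t 15.57 pos [502.9 138.5  54.3] sd [0.29 0.11 0.31 0.02 0.03 0.  ] rot [-89.94  -0.09  -8.3 ] F [-0.7 -0.7 -2.5] w 55.7
502.1,138.2,38.5,-8.3 [-0.7, 15.8, -0.5] [-0.1, 0.0, 0.1]
0.94 0.05161157151883079 (array([508.8, 253.6]), 25.7) (array([504.8, 255.4]), array([48.3, 26.9]), 65.08) [0.50397159 0.25506952 0.0506837 ] [80.36854334 34.9746202  87.1873101 ]
0.89 0.08733106551116696 (array([502.1, 137.8]), 28.7) (array([495.9, 138.9]), array([55.1, 44.5]), 81.56) [0.49633465 0.13918751 0.08642771] [120.59322804  39.49994319  30.90376094]
```

View pics/w5.png

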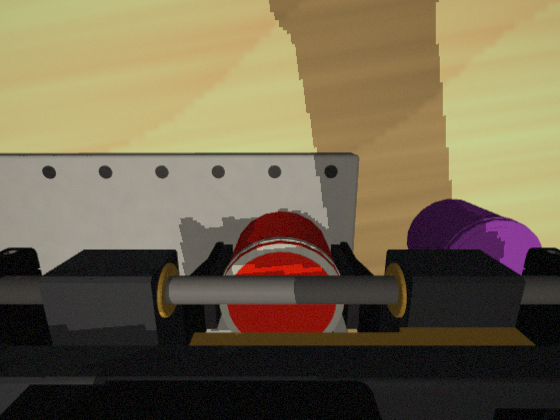

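The red tin is held upright at (284,290) px over the front of the board. I'll set it down.

{"name": "move_arm", "arguments": {
  "moves": [
    [-0.5, 5, 0, 0, 0, 0],
    [-0.5, 10, 0, 0, 0, 0],
    [-0.5, 14, 0, 0, 0, 0],
    [-0.5, 16, 0, 0, 0, 0],
    [-0.5, 16, 0, 0, 0, 0],
    [-0.5, 16, 0, 0, 0, 0],
    [-0.5, 16, 0, 0, 0, 0],
    [-0.5, 16, 0, 0, 0, 0]
  ]
}}

```text
time_s: 16.33
tool_pos: [0.5013, 0.1382, 0.0382]
tool_rot: [-90.0, 0.1, -8.3]
force: [-5.1, -1.6, 9.5]
grip_width: 0.0554
```

```bash
python3 g.py 502.1,138.2,38.5,-8.3
```

```text
t 16.63 pos [501.3 138.2  38.2] sd [0.01 0.01 0.01 0.   0.   0.  ] rot [-9.0e+01  8.0e-02 -8.3e+00] F [-4.7 -1.1 10.2] w 55.3
502.1,138.2,38.5,-8.3 [0.8, -0.3, 0.1] [0.0, 0.0, -0.1]
```

{"name": "move_arm", "arguments": {
  "moves": [
    [0.8, -0.6, 0, 0, 0, 0],
    [0.8, -0.6, 0, 0, 0, 0],
    [0.8, -0.6, 0, 0, 0, 0],
    [0.8, -0.6, 0, 0, 0, 0]
  ]
}}

```text
time_s: 16.97
tool_pos: [0.5022, 0.1382, 0.0383]
tool_rot: [-90.0, 0.0, -8.3]
force: [-3.7, -1.3, 5.6]
grip_width: 0.0557
```

{"name": "move_arm", "arguments": {
  "moves": [
    [0, 0, 0, 0, 0, 0],
    [0, 0, 0, 0, 0, 0],
    [0, 0, 0, 0, 0, 0],
    [0, 0, 0, 0, 0, 0],
    [0, 0, 0, 0, 0, 0],
    [0, -20, 0, 0, 0, 0],
    [0, -50, 0, 0, 0, 0],
    [0, -90, 0, 0, 0, 0],
    [0, -130, 0, 0, 0, 0],
    [0, -165, 0, 0, 0, 0],
    [0, -165, 0, 0, 0, 0],
    [0, -165, 0, 0, 0, 0],
    [0, -165, 0, 0, 0, 0],
    [0, -165, 0, 0, 0, 0]
  ],
  "claw": 80
}}

```text
time_s: 18.13
tool_pos: [0.5015, 0.1379, 0.2013]
tool_rot: [-90.1, 0.1, -8.3]
force: [0.2, -0.9, 0.0]
grip_width: 0.0797
```

```bash
python3 g.py 559.7,360.2,190,-8.3 559.7,360.2,150,-8.3;python3 - <<'E'
from h import *
p,d=read_camera("wrist"); cv2.imwrite("pics/w6.png",p[:,:,::-1]); W=cloud("wrist",d)
for r in models.cut_out("red_tin","wrist")[:3]:
    q=W[r['mask']&(d>0)]; rgb=p[r['mask']].mean(0); z=np.percentile(q[:,2],90);q=q[abs(q[:,2]-z)<.006]; print(r['score'],z,circ(q),rect(q),q.mean(0),rgb)
E
```

```text
t 18.43 pos [501.8 137.9 201.6] sd [0.26 0.08 0.38 0.02 0.03 0.  ] rot [-90.08   0.11  -8.31] F [-1.1 -0.6 -0.2] w 79.9
559.7,360.2,190,-8.3 [25.2, 11.3, 228.3] [0.1, -0.0, -0.1]
559.7,360.2,150,-8.3 [25.3, 51.3, 228.4] [0.1, -0.0, -0.1]
0.96 0.052287824065962274 (array([519.8, 253. ]), 28.2) (array([519.9, 252.7]), array([55.3, 55.3]), 82.58) [0.51890749 0.25234035 0.05135465] [77.79370984 33.41427122 84.37876226]
0.8 0.07246820676661656 (array([502. , 138.1]), 28.1) (array([501.5, 137.8]), array([54.5, 55.2]), 74.62) [0.50087983 0.13828535 0.07153922] [149.94759057  50.27646852  37.28948294]
0.8 0.05176755206107668 (array([347.5, 315.9]), 24.9) (array([354.7, 314.7]), array([49.7, 15.6]), 80.81) [0.35404142 0.31379929 0.05073716] [70.35564436 29.05594406 76.66683317]
```

View pics/w6.png

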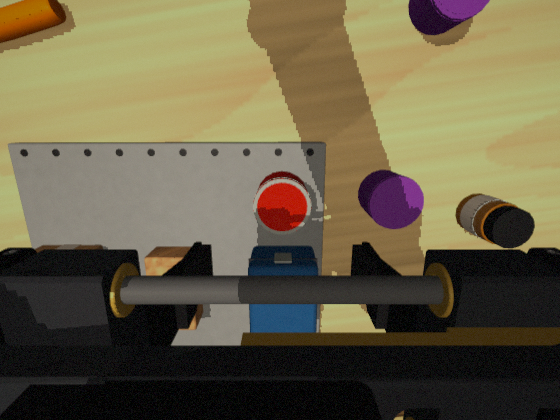

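The red tin stands at (283,204) px directly in front of the blue box and measures (502, 138) mm, its target. Next is the jar, after checking the toolbox clearance.

```bash
python3 - <<'E'
from h import *
p,d=read_camera("top"); W=cloud("top",d)
m=(d>0)&(W[...,2]>.03)&(W[...,1]>.4)&(W[...,0]>.45)&(W[...,0]<.7); q=W[m]; print(len(q),q.min(0),q.max(0))
E
```

```text
2454 [0.51844329 0.53203673 0.03027468] [0.69990115 0.59618696 0.13648782]
```

{"name": "move_arm", "arguments": {
  "moves": [
    [3, 0, 25, 0, 0, 0],
    [7, 0, 60, 0, 0, 0],
    [11, 0, 100, 0, 0, 0],
    [15, 5, 140, 0, 0, 0],
    [20, 20, 175, 0, 0, 0],
    [23, 35, 205, 0, 0, 0],
    [25, 46, 222, 0, 0, 0],
    [25, 51, 228, 0, 0, 0],
    [25, 51, 228, 0, 0, 0],
    [25, 51, 228, 0, 0, 0],
    [25, 51, 228, 0, 0, 0],
    [25, 51, 228, 0, 0, 0],
    [25, 51, 228, 0, 0, 0],
    [25, 51, 228, 0, 0, 0]
  ]
}}

```text
time_s: 19.75
tool_pos: [0.5606, 0.3594, 0.153]
tool_rot: [-89.9, -0.1, -8.4]
force: [0.3, 0.2, 0.9]
grip_width: 0.08
```

```bash
python3 - <<'E'
from h import *
p,d=read_camera("wrist"); cv2.imwrite("pics/w7.png",p[:,:,::-1]); W=cloud("wrist",d)
for r in models.cut_out("jar","wrist")[:3]:
    q=W[r['mask']&(d>0)]; z=np.percentile(q[:,2],90);q=q[abs(q[:,2]-z)<.006]; print(r['score'],z,circ(q),rect(q),q.mean(0))
E
python3 g.py 559.5,360.3,30,-8.3
```

```text
0.92 0.06634563946332939 (array([558.2, 361.8]), 20.9) (array([558.3, 361.7]), array([40.9, 40.9]), 10.34) [0.55753908 0.36179581 0.06557779]
t 20.15 pos [560.2 360.1 152.1] sd [0.05 0.09 0.16 0.01 0.01 0.01] rot [-8.999e+01 -1.000e-02 -8.310e+00] F [-0.2  0.2 -0.9] w 79.8
559.5,360.3,30,-8.3 [-0.7, 122.1, 0.1] [-0.0, -0.0, 0.0]
```

View pics/w7.png

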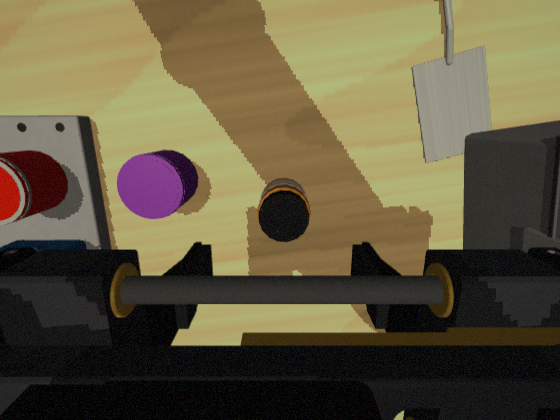

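The jar cap is at (284,215) px between the jaws, with the purple tin and toolbox well clear. I'll descend.

{"name": "move_arm", "arguments": {
  "moves": [
    [-1, 40, 0.5, 0, 0, 0],
    [-1, 75, 0.5, 0, 0, 0],
    [-1, 105, 0.5, 0, 0, 0],
    [-1, 120, 0.5, 0, 0, 0],
    [-1, 122, 0.5, 0, 0, 0],
    [-1, 122, 0.5, 0, 0, 0],
    [-1, 122, 0.5, 0, 0, 0],
    [-1, 122, 0.5, 0, 0, 0]
  ]
}}

```text
time_s: 20.82
tool_pos: [0.5607, 0.3616, 0.0322]
tool_rot: [-89.9, -0.2, -8.3]
force: [-0.8, -0.4, 0.2]
grip_width: 0.0797
```

{"name": "move_arm", "arguments": {
  "moves": [
    [0, 0, 0, 0, 0, 0],
    [0, 0, 0, 0, 0, 0],
    [0, 0, 0, 0, 0, 0],
    [0, 0, 0, 0, 0, 0],
    [0, 0, 0, 0, 0, 0],
    [0, 0, 0, 0, 0, 0],
    [0, 0, 0, 0, 0, 0],
    [0, 0, 0, 0, 0, 0]
  ],
  "claw": 36,
  "newtons": 20
}}

```text
time_s: 21.48
tool_pos: [0.5593, 0.361, 0.0301]
tool_rot: [-90.0, -0.0, -8.3]
force: [-0.4, -0.1, 0.5]
grip_width: 0.0458
```

```bash
python3 g.py 559,361,200,-8.3 620,180,200,-8.3 684,-11.6,200,-8.3
```

```text
t 21.78 pos [559.3 360.9  30. ] sd [0.01 0.02 0.01 0.   0.   0.  ] rot [-89.99  -0.    -8.3 ] F [ 0.1 -0.7  1.2] w 45.4
559,361,200,-8.3 [-0.3, -170.0, 0.1] [-0.0, -0.0, 0.0]
620,180,200,-8.3 [86.2, -170.0, -170.2] [-0.0, -0.0, 0.0]
684,-11.6,200,-8.3 [177.2, -170.0, -350.6] [-0.0, -0.0, 0.0]
```

{"name": "move_arm", "arguments": {
  "moves": [
    [0, -30, 0, 0, 0, 0],
    [0, -70, 0, 0, 0, 0],
    [0, -110, 0, 0, 0, 0],
    [0, -150, 0, 0, 0, 0],
    [8, -170, -15, 0, 0, 0],
    [22, -170, -45, 0, 0, 0],
    [38, -170, -75, 0, 0, 0],
    [53, -170, -105, 0, 0, 0],
    [68, -170, -135, 0, 0, 0],
    [83, -170, -165, 0, 0, 0],
    [98, -170, -195, 0, 0, 0],
    [113, -170, -225, 0, 0, 0],
    [129, -170, -255, 0, 0, 0],
    [144, -170, -285, 0, 0, 0],
    [159, -170, -315, 0, 0, 0],
    [170, -170, -336, 0, 0, 0],
    [177, -170, -350, 0, 0, 0],
    [177, -170, -350, 0, 0, 0],
    [177, -170, -350, 0, 0, 0],
    [177, -170, -350, 0, 0, 0]
  ]
}}

```text
time_s: 23.45
tool_pos: [0.6834, -0.0097, 0.1992]
tool_rot: [-89.9, 0.1, -8.2]
force: [0.8, 0.7, -1.5]
grip_width: 0.0453
```

```bash
python3 g.py 684,-11.6,70,-8.3 684,-11.6,50,-8.3
```

```text
t 23.75 pos [683.6  -9.2 199.8] sd [0.1  0.39 0.22 0.02 0.02 0.02] rot [-8.995e+01  3.000e-02 -8.170e+00] F [-0.6 -0.2 -1.7] w 45.7
684,-11.6,70,-8.3 [0.8, 129.8, -2.4] [-0.0, 0.1, -0.0]
684,-11.6,50,-8.3 [0.8, 149.8, -2.4] [-0.0, 0.1, -0.0]
```

{"name": "move_arm", "arguments": {
  "moves": [
    [0.5, 40, -1, 0, 0, 0],
    [0.5, 80, -1, 0, 0, 0],
    [0.5, 110, -1, 0, 0, 0],
    [0.5, 125, -1, 0, 0, 0],
    [0.5, 135, -1, 0, 0, 0],
    [0.5, 140, -1, 0, 0, 0],
    [0.5, 140, -1, 0, 0, 0],
    [0.5, 140, -1, 0, 0, 0],
    [0.5, 140, -1, 0, 0, 0]
  ]
}}

```text
time_s: 24.5
tool_pos: [0.6856, -0.0122, 0.0619]
tool_rot: [-90.0, -0.2, -8.3]
force: [0.3, 0.1, -2.0]
grip_width: 0.0456
```

```bash
python3 g.py 684,-11.6,50,-8.3
```

```text
t 24.8 pos [685.  -12.1  61.2] sd [0.34 0.04 0.47 0.01 0.04 0.  ] rot [-89.97  -0.11  -8.3 ] F [-0.6 -0.2 -2. ] w 45.8
684,-11.6,50,-8.3 [-1.0, 11.2, 0.4] [-0.0, -0.0, 0.1]
```

{"name": "move_arm", "arguments": {
  "moves": [
    [-0.5, 4, 0.5, 0, 0, 0],
    [-0.5, 8, 0.5, 0, 0, 0],
    [-0.5, 10, 0.5, 0, 0, 0],
    [-0.5, 10, 0.5, 0, 0, 0],
    [-0.5, 10, 0.5, 0, 0, 0],
    [-0.5, 10, 0.5, 0, 0, 0],
    [-0.5, 10, 0.5, 0, 0, 0],
    [-0.5, 10, 0.5, 0, 0, 0]
  ]
}}

```text
time_s: 25.47
tool_pos: [0.6835, -0.0114, 0.05]
tool_rot: [-90.0, 0.0, -8.3]
force: [-3.6, 1.3, 2.7]
grip_width: 0.0455
```

```bash
python3 g.py 684,-11.6,50,-8.3
```

```text
t 25.77 pos [683.7 -11.4  50.1] sd [0.06 0.02 0.01 0.   0.01 0.  ] rot [-8.999e+01  1.000e-02 -8.300e+00] F [-3.6  1.   3.3] w 45.6
684,-11.6,50,-8.3 [0.4, 0.1, -0.1] [-0.0, -0.0, -0.0]
```

{"name": "move_arm", "arguments": {
  "moves": [
    [0, 0, 0, 0, 0, 0],
    [0, 0, 0, 0, 0, 0],
    [0, 0, 0, 0, 0, 0],
    [0, 0, 0, 0, 0, 0],
    [0, 0, 0, 0, 0, 0],
    [0, -20, 0, 0, 0, 0],
    [0, -50, 0, 0, 0, 0],
    [0, -90, 0, 0, 0, 0],
    [0, -130, 0, 0, 0, 0],
    [0, -155, 0, 0, 0, 0],
    [0, -155, 0, 0, 0, 0],
    [0, -155, 0, 0, 0, 0],
    [0, -155, 0, 0, 0, 0],
    [0, -155, 0, 0, 0, 0]
  ],
  "claw": 72
}}

```text
time_s: 26.93
tool_pos: [0.6828, -0.0114, 0.2029]
tool_rot: [-90.0, 0.2, -8.3]
force: [-1.0, 0.5, -0.4]
grip_width: 0.072
```

```bash
python3 - <<'E'
from h import *
p,d=read_camera("wrist"); cv2.imwrite("pics/w8.png",p[:,:,::-1]); W=cloud("wrist",d)
for r in models.cut_out("jar","wrist")[:3]:
    q=W[r['mask']&(d>0)]; z=np.percentile(q[:,2],90);q=q[abs(q[:,2]-z)<.006]; print(r['score'],z,circ(q),rect(q),q.mean(0))
E
python3 g.py 640,-200,200,-8.3 589.5,-327.5,130,-8.3
```

```text
0.92 0.08655113242198206 (array([682.9, -11.5]), 20.9) (array([682.9, -11.1]), array([40.2, 41.2]), 81.25) [ 0.68215925 -0.01131985  0.08572071]
t 27.33 pos [683.4 -11.6 204. ] sd [0.22 0.03 0.48 0.01 0.04 0.  ] rot [-9.002e+01  8.000e-02 -8.310e+00] F [ 0.4 -1.  -0.3] w 71.8
640,-200,200,-8.3 [-15.7, 4.1, -192.7] [0.0, -0.0, -0.1]
589.5,-327.5,130,-8.3 [-47.2, 74.2, -326.1] [0.0, -0.0, -0.1]
```

View pics/w8.png

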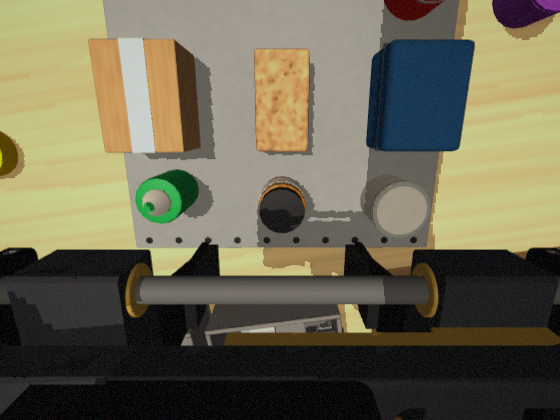

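The jar stands behind the cork block at (283,207) px, measured at (683, -11.4) mm. The white tin and the glue are undisturbed. The tape is next.

{"name": "move_arm", "arguments": {
  "moves": [
    [-2, 0, -25, 0, 0, 0],
    [-5, 0, -60, 0, 0, 0],
    [-8, 0, -98, 0, 0, 0],
    [-11, 0, -136, 0, 0, 0],
    [-15, 0, -174, 0, 0, 0],
    [-22, 5, -210, 0, 0, 0],
    [-30, 15, -245, 0, 0, 0],
    [-36, 30, -275, 0, 0, 0],
    [-42, 45, -300, 0, 0, 0],
    [-46, 60, -318, 0, 0, 0],
    [-47, 74, -326, 0, 0, 0],
    [-47, 74, -326, 0, 0, 0],
    [-47, 74, -326, 0, 0, 0],
    [-47, 74, -326, 0, 0, 0],
    [-47, 74, -326, 0, 0, 0],
    [-47, 74, -326, 0, 0, 0],
    [-47, 74, -326, 0, 0, 0]
  ],
  "claw": 80
}}

```text
time_s: 28.75
tool_pos: [0.5912, -0.3264, 0.1318]
tool_rot: [-90.0, -0.1, -8.2]
force: [0.4, -0.1, -0.4]
grip_width: 0.0799
```

```bash
python3 - <<'E'
from h import *
p,d=read_camera("wrist"); cv2.imwrite("pics/w9.png",p[:,:,::-1]); W=cloud("wrist",d)
for r in models.cut_out("tape","wrist")[:3]:
    q=W[r['mask']&(d>0)]; q=q[abs(q[:,2]-.022)<.005]; print(r['score'],circ(q),rect(q),q.mean(0))
E
python3 g.py 589.5,-327.5,15,-8.3
```

```text
0.81 (array([ 589. , -327.6]), 26.9) (array([ 588.6, -327.7]), array([53.2, 52.7]), 83.53) [ 0.58793652 -0.32749916  0.02245011]
t 29.15 pos [ 590.3 -327.3  131.1] sd [0.14 0.14 0.13 0.   0.01 0.02] rot [-9.00e+01 -1.00e-02 -8.29e+00] F [-0.1  0.1 -0.9] w 80.3
589.5,-327.5,15,-8.3 [-0.8, 116.1, -0.4] [-0.0, 0.0, 0.0]
```

View pics/w9.png

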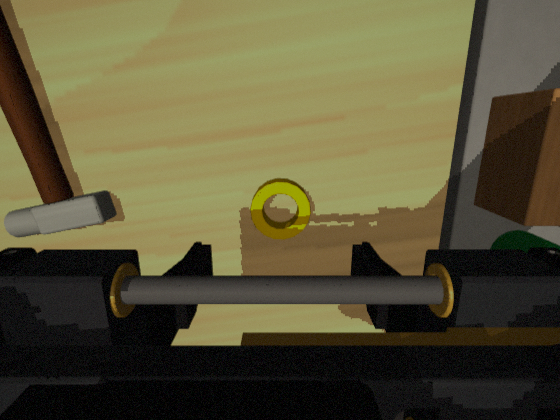

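The tape is at (281,208) px and both views agree. I'll descend with the fingertips about 5 mm above the bench, so they stay above the tin lid when placing.

{"name": "move_arm", "arguments": {
  "moves": [
    [-0.8, 40, -0.3, 0, 0, 0],
    [-0.8, 75, -0.3, 0, 0, 0],
    [-0.8, 100, -0.3, 0, 0, 0],
    [-0.8, 112, -0.3, 0, 0, 0],
    [-0.8, 115, -0.3, 0, 0, 0],
    [-0.8, 115, -0.3, 0, 0, 0],
    [-0.8, 115, -0.3, 0, 0, 0],
    [-0.8, 115, -0.3, 0, 0, 0],
    [-0.8, 115, -0.3, 0, 0, 0],
    [-0.8, 115, -0.3, 0, 0, 0]
  ]
}}

```text
time_s: 29.98
tool_pos: [0.5902, -0.328, 0.0175]
tool_rot: [-90.0, -0.1, -8.3]
force: [-0.0, 0.0, 0.4]
grip_width: 0.0803
```

{"name": "move_arm", "arguments": {
  "moves": [
    [0, 0, 0, 0, 0, 0],
    [0, 0, 0, 0, 0, 0],
    [0, 0, 0, 0, 0, 0],
    [0, 0, 0, 0, 0, 0],
    [0, 0, 0, 0, 0, 0],
    [0, 0, 0, 0, 0, 0],
    [0, 0, 0, 0, 0, 0],
    [0, 0, 0, 0, 0, 0]
  ],
  "claw": 44,
  "newtons": 15
}}

```text
time_s: 30.65
tool_pos: [0.5893, -0.3275, 0.0159]
tool_rot: [-90.0, 0.0, -8.3]
force: [0.5, 0.3, 0.1]
grip_width: 0.0545
```

```bash
python3 g.py 589,-327.5,200,-8.3 560,-60,200,-8.3 502,138.1,200,-8.3
```

```text
t 30.95 pos [ 589.3 -327.5   15.9] sd [0.01 0.02 0.01 0.   0.   0.  ] rot [-89.99   0.    -8.3 ] F [-0.7 -0.4  0.7] w 54.1
589,-327.5,200,-8.3 [-0.3, -184.1, -0.0] [-0.0, -0.0, -0.0]
560,-60,200,-8.3 [-67.6, -184.0, 260.5] [-0.0, -0.0, -0.0]
502,138.1,200,-8.3 [-153.7, -184.0, 448.1] [-0.0, -0.0, -0.0]
```

{"name": "move_arm", "arguments": {
  "moves": [
    [0, -30, 0, 0, 0, 0],
    [0, -70, 0, 0, 0, 0],
    [0, -110, 0, 0, 0, 0],
    [0, -150, 0, 0, 0, 0],
    [-3, -184, 12, 0, 0, 0],
    [-11, -184, 45, 0, 0, 0],
    [-20, -184, 80, 0, 0, 0],
    [-30, -184, 115, 0, 0, 0],
    [-39, -184, 150, 0, 0, 0],
    [-48, -184, 185, 0, 0, 0],
    [-57, -184, 220, 0, 0, 0],
    [-67, -184, 255, 0, 0, 0],
    [-82, -184, 290, 0, 0, 0],
    [-98, -184, 325, 0, 0, 0],
    [-113, -184, 360, 0, 0, 0],
    [-129, -184, 395, 0, 0, 0],
    [-143, -184, 425, 0, 0, 0],
    [-151, -184, 442, 0, 0, 0],
    [-154, -184, 448, 0, 0, 0],
    [-154, -184, 448, 0, 0, 0]
  ]
}}

```text
time_s: 32.62
tool_pos: [0.5011, 0.1395, 0.1999]
tool_rot: [-90.0, 0.0, -8.1]
force: [0.3, -0.3, 0.5]
grip_width: 0.0542
```

```bash
python3 g.py >/dev/null; python3 g.py 502,138.1,95,-8.3 502,138.1,86,-8.3
```

```text
t 33.22 pos [501.9 137.2 200. ] sd [0.13 0.44 0.01 0.   0.   0.04] rot [-90.    -0.    -8.39] F [ 0.  -0.4 -0.8] w 54.2
502,138.1,95,-8.3 [-0.0, 105.0, 0.9] [0.0, -0.1, 0.0]
502,138.1,86,-8.3 [-0.0, 114.0, 0.9] [0.0, -0.1, 0.0]
```

{"name": "move_arm", "arguments": {
  "moves": [
    [0, 35, 0, 0, 0, 0],
    [0, 65, 0, 0, 0, 0],
    [0, 85, 0, 0, 0, 0],
    [0, 95, 0, 0, 0, 0],
    [0, 100, 0, 0, 0, 0],
    [0, 100, 0, 0, 0, 0],
    [0, 100, 0, 0, 0, 0],
    [0, 100, 0, 0, 0, 0],
    [0, 100, 0, 0, 0, 0],
    [0, 100, 0, 0, 0, 0],
    [0, 100, 0, 0, 0, 0],
    [0, 100, 0, 0, 0, 0]
  ]
}}

```text
time_s: 34.22
tool_pos: [0.5018, 0.1381, 0.1004]
tool_rot: [-90.0, -0.0, -8.3]
force: [0.2, 0.5, -0.6]
grip_width: 0.0544
```

```bash
python3 - <<'E'
from h import *
p,d=read_camera("wrist"); cv2.imwrite("pics/w10.png",p[:,:,::-1])
E
python3 g.py 502,138.1,86,-8.3
```

```text
t 34.57 pos [501.7 138.  100. ] sd [0.03 0.02 0.07 0.   0.01 0.  ] rot [-89.99  -0.    -8.3 ] F [-0.7 -0.1 -0.5] w 54.1
502,138.1,86,-8.3 [0.3, 14.0, 0.1] [-0.0, -0.0, 0.0]
```

View pics/w10.png

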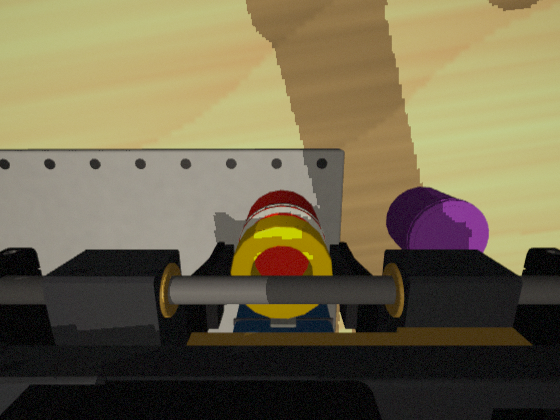

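The tape is level at (282,265) px above the red tin. I'll lower it the last 14 mm.

{"name": "move_arm", "arguments": {
  "moves": [
    [0.3, 4, 0, 0, 0, 0],
    [0.3, 8, 0, 0, 0, 0],
    [0.3, 11, 0, 0, 0, 0],
    [0.3, 13, 0, 0, 0, 0],
    [0.3, 14, 0, 0, 0, 0],
    [0.3, 14, 0, 0, 0, 0],
    [0.3, 14, 0, 0, 0, 0],
    [0.3, 14, 0, 0, 0, 0],
    [0.3, 14, 0, 0, 0, 0],
    [0.3, 14, 0, 0, 0, 0]
  ]
}}

```text
time_s: 35.4
tool_pos: [0.502, 0.138, 0.086]
tool_rot: [-90.0, -0.0, -8.3]
force: [-0.0, -0.5, -0.6]
grip_width: 0.0541
```

```bash
python3 g.py 502,138.1,86,-8.3
```

```text
t 35.7 pos [502. 138.  86.] sd [0.01 0.01 0.01 0.   0.   0.  ] rot [-8.999e+01 -1.000e-02 -8.300e+00] F [ 0.5  0.4 -1.4] w 54.0
502,138.1,86,-8.3 [0.0, -0.0, 0.1] [-0.0, -0.0, 0.0]
```

{"name": "move_arm", "arguments": {
  "moves": [
    [0, 0.6, 0, 0, 0, 0],
    [0, 0.6, 0, 0, 0, 0],
    [0, 0.6, 0, 0, 0, 0],
    [0, 0.6, 0, 0, 0, 0]
  ]
}}

```text
time_s: 36.03
tool_pos: [0.5021, 0.138, 0.0858]
tool_rot: [-90.0, -0.0, -8.3]
force: [-1.8, -1.0, 4.8]
grip_width: 0.0544
```

{"name": "move_arm", "arguments": {
  "moves": [
    [0, 0, 0, 0, 0, 0],
    [0, 0, 0, 0, 0, 0],
    [0, 0, 0, 0, 0, 0],
    [0, 0, 0, 0, 0, 0],
    [0, 0, 0, 0, 0, 0],
    [0, -15, 0, 0, 0, 0],
    [0, -45, 0, 0, 0, 0],
    [0, -80, 0, 0, 0, 0],
    [0, -115, 0, 0, 0, 0],
    [0, -125, 20, 0, 0, 0],
    [0, -125, 55, 0, 0, 0],
    [0, -125, 95, 0, 0, 0],
    [0, -125, 135, 0, 0, 0],
    [0, -125, 175, 0, 0, 0],
    [-10, -125, 210, 0, 0, 0],
    [-20, -125, 240, 0, 0, 0],
    [-20, -125, 250, 0, 0, 0],
    [-20, -125, 250, 0, 0, 0]
  ],
  "claw": 75
}}

```text
time_s: 37.53
tool_pos: [0.5163, 0.3926, 0.2093]
tool_rot: [-90.0, 0.1, -7.9]
force: [-0.2, 0.3, -0.2]
grip_width: 0.0752
```

```bash
python3 - <<'E'
from h import *
p,d=read_camera("top"); cv2.imwrite("pics/t2.png",p[:,:,::-1]); W=cloud("top",d)
q,_=read_camera("scene"); cv2.imwrite("pics/s2.png",q[:,:,::-1])
for k,h in dict(carton=.08,bitbox=.08,block=.055,red_tin=.07,tape=.092,jar=.085,white_tin=.07).items():
    for r in models.cut_out(k,"top")[:4]:
        m=r['mask']&(d>0); q=W[m]; q=q[abs(q[:,2]-h)<.006]
        if len(q)>30: print(k,round(r['score'],2),len(q),q.mean(0).round(4),rect(q),circ(q))
m=(d>0)&(abs(W[...,2]-.08)<.006)&(W[...,0]>.54)&(W[...,0]<.67)&(W[...,1]>.05)&(W[...,1]<.2); print('bit',rect(W[m]))
g=models.cut_out("glue","top"); print('glue',W[g[0]['mask']&(d>0)].mean(0) if g else None)
print(env.get_obs()['tool_pos'],env.get_obs()['time_s'])
E
```

```text
carton 0.85 1631 [ 0.5686 -0.1179  0.0797] (array([ 569.1, -118.2]), array([70.2, 90.5]), 81.75) (array([ 568.1, -118.2]), 55.0)
bitbox 0.63 1555 [0.6032 0.1228 0.0794] (array([603.7, 123.6]), array([70. , 91.1]), 81.62) (array([603.4, 122.6]), 54.1)
block 0.97 1059 [0.5872 0.0013 0.0545] (array([587.7,   1.5]), array([49.7, 90.1]), 82.05) (array([587.1,   1.2]), 48.5)
red_tin 0.77 198 [0.5023 0.1355 0.0701] (array([498. , 131.1]), array([42.6, 38.9]), 86.24) (array([500.5, 130. ]), 23.2)
tape 0.9 397 [0.5027 0.1367 0.0914] (array([502.7, 136.7]), array([52.1, 52.3]), 57.43) (array([502.7, 137.1]), 27.0)
jar 0.82 351 [ 0.6828 -0.0124  0.0847] (array([682.9, -12.5]), array([40.1, 39.6]), 0.97) (array([683.4, -12.4]), 21.2)
white_tin 0.97 601 [0.7019 0.1002 0.0702] (array([702.6,  99.7]), array([54. , 54.6]), 1.08) (array([702.6, 100.2]), 28.1)
bit (array([603.7, 123.6]), array([70. , 91.1]), 81.62)
glue [ 0.65336453 -0.11948574  0.07739746]
[0.51859593 0.38744464 0.21066016] 38.0333
```

View pics/t2.png

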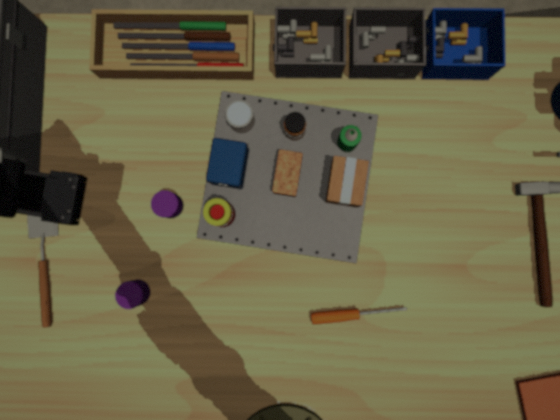

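View pics/s2.png

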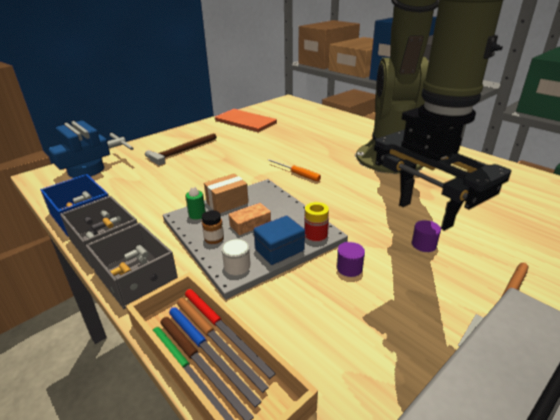

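The top view shows the block (288,172), jar (295,124), red tin with the tape on it (218,212), white tin (239,114) and glue (349,137) all in place, with the arm clear. Handing in.

{"name": "move_arm", "arguments": {
  "moves": [
    [0, 0, 0, 0, 0, 0],
    [0, 0, 0, 0, 0, 0],
    [0, 0, 0, 0, 0, 0],
    [0, 0, 0, 0, 0, 0],
    [0, 0, 0, 0, 0, 0],
    [0, 0, 0, 0, 0, 0]
  ]
}}

```text
time_s: 38.53
tool_pos: [0.5182, 0.3883, 0.2104]
tool_rot: [-90.0, -0.0, -8.3]
force: [-0.3, -0.4, 0.6]
grip_width: 0.0749
```

```bash
python3 - <<'E'
from cell import job,env
print(job.sign_off(), env.get_obs()['time_s'])
E
```

```text
the job is handed in; nothing more can be done
the job is handed in; nothing more can be done
```

I placed the cork block, then the red tin, then the jar, then the tape on the tin, and handed the job in at about 38.5 s with the arm clear of everything.

Last top-camera check, after the tape was released:
- **Cork block:** within about 1.5 mm of midway between the carton and the blue box, and squared to them within about 0.5°.
- **Red tin:** about 29 mm in front of the blue box and about 1 mm off its centre line. This is taken from the tape's position, since the tape hides most of the lid.
- **Amber jar:** about 28 mm behind the cork block, in line with it.
- **Yellow tape:** flat on the red tin with its top at 91 mm (92 mm expected), within about 1.5 mm of the tin's centre.
- **White tin and green glue bottle:** within about 1 mm of where they started.

The top and wrist cameras disagreed by up to about 1.5 mm on some positions, which is within the stated calibration. No check failed.

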